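# Clamp a link bar's bush in the spring-return hand press

### The arm

A 6-joint arm with a two-finger parallel gripper is mounted at the origin on the work surface. World frame = base frame: x ahead of the robot, y to its left, z up, the work surface at z = 0. Lengths are in m, angles in rad, forces in N, time in s.
With the tool pointing down it reaches from about 0.35 to 0.975 m from the base axis. Payload 4.9 kg.
Tool frame: the origin (TCP) lies at the very end of the fingers, on their centre line; the grasp point (between the pads) lies 19 mm behind it; z points along the fingers, y is the line along which they close (so a half turn about z gives the same grasp; the last joint's range is limited). The gripper opens to 85 mm and grips with 20 to 120 N. Pads are 22 mm wide; open, the fingers measure 114 mm over their backs; the gripper's body (76 mm by 85 mm) begins 54 mm behind the grasp point. The pads swing forward as they close: fully open they stand 13 mm farther back than shut.
Start: joints at [-1.27, 0.053, 1.613, -0, 1.476, -0.119], TCP at [0.255, -0.571, 0.231] pointing down, gripper open.
Joint ranges: [-3.01, 3.01], [-1.01, 2.22], [0.06, 2.58], [-1.02, 4.17], [0.09, 2.62], [-3.14, 3.14]. Speed limits (rad/s): [2.57, 2.57, 3.14, 3.14, 3.14, 3.14].

### API

Orientations are given as a unit quaternion [w, x, y, z].
In Python, from plant import monitor, vision, manip gives the robot as it stands. The module is installed in compiled form; this text tells all that it offers.
- The arm moves only by the tool arm_command, never from a script. Its argument "rows" is a list of rows, each a list of 3 entries, a list of its own where there are three numbers: the finger opening in mm, from 0 to 85.4, then the shift along the world's x, y, z in units of 30 cm (1.0 is 30 cm), then the turn, a rotation vector about the world's x, y, z in units of pi/2 rad (1.0 is pi/2 rad). In form: [[claw, [x, y, z], [wx, wy, wz]], ...]. A call has 1 to 12 rows; each row is the pose to reach, as a shift and turn from the pose commanded when the call began; what a row does not reach only later rows make up. A row lasts 1/12 s, in which the tool goes at most 41.7 mm and 7.16 degrees, less where a joint would pass 70% of its speed; a pose out of reach is approached as far as the arm can. A call with a number of a shift or a turn outside -1 to 1 is refused whole. A call with a gripper value outside its range is refused whole. The fingers move at their own pace and stop on an object; the grip force is fixed at half the most. Time passes only in rows, so rows that repeat a pose let the fingers close. It gives the time, the measured TCP pose, the force, the opening and the grip force at its end, in the units of the state.
- monitor.state(): the state, without advancing time (a new reading comes with each control period).
- vision.grab_frame(name): name is "side" or "top"; returns a dict with "color" (384x512x3 uint8, red, green, blue), "z_map" (384x512 float32, m along the optical axis (not along the pixel's ray), 0 where there is no reading), "mtx" (3x3 intrinsics, pixels), "R" (3x3) and "t" (3): a world point X has camera coordinates R X + t. Camera axes: x right, y down, z forward; pixel columns grow to the right and rows downward; lengths in m; the calibration is good to about 2 mm. A picture is of the moment at which its call begins.
- manip.job_done(): hands the job in; it is judged then, once.
The state is a dict: "time": time; "joint_pos": joint angles; "joint_vel": joint speeds; "joint_efforts": joint torques, N m; "tool_pos": TCP position; "tool_rot": TCP orientation; "contact_force": force on the tool from outside, world axes, zero at the start; "ft_torque": the same for the moment, N m; "gripper_width": opening from 0.0 (shut) to 1.0 (fully open); "grasp_force": force on a finger pad.
Only numpy, scipy, OpenCV 4.12 (cv2) and the standard library are available. Lean on these libraries where they do the work, as an engineer would, in place of code of your own. Each camera call takes 0.05 s, during which the arm holds its last target. There are 200 camera calls.

### The job

Slide the link bar along its guide rails, without lifting it out, until its bush end rests against the end stop under the raised press arm. Then push the press's spring-loaded lever down by its paddle until the arm is level, so that the sprung foot clamps the bush, and finish while still holding it there: the glued bush has to stay under pressure, so do not let go. Leave the other things on the bench where they are.

Things in the scene. Friction and masses are not known exactly. Their poses are not given: they have to be found in the camera images.
- press: Hand press fixed to the bench. Origin on the bench surface under the clamping point; z up; +y runs along the guide, the way the bar is pushed. Dark steel bed plate 12 thick, x -65 to +65, y -285 to +60, with a 120 wide extension to x = +160 under the column.
- press_home (a point): Clamping point: where the middle of the bush's top face is when the bar is against the stop; 36 mm straight above the press origin. Axes as the press.
- rail_mouth (a point): Middle of the guide's entrance on the bed's top face, 115 mm in -y of the press origin. From here to y = +20 run two steel rails, 34 mm apart inside, 12 wide, 10 high above the bed. Before it (-y) the bed is open and flat.
- press_stop (a point): Middle of the end stop's face, at press y = +20: a steel block across the guide, 58 wide, top 30 mm above the bench.
- press_pivot (a point): Pivot of the lever, at press x = +100, y = 0, 90 mm above the bench; axis along press y, in a grey fork column (press x 78 to 123, y -28 to +28, top 112 mm above the bench). The lever reaches from here to -x over the guide.
- lever_top (a point): Middle of the top face of the lever's black paddle (50 x 50, 12 thick): 200 mm from the pivot along the lever and 12 mm above the line through the pivot. Lever: steel bar 22 wide, 18 thick. Height above the bench: 102 mm with the lever level, about 188 mm raised. Its x axis points along the lever to the pivot, its z is normal to the paddle.
- lever (a joint): Lever angle in rad: 0 raised (rest, 0.45 rad above level, on its upper stop), grows as the paddle goes down, 0.45 = level, 0.62 = lower stop, too far. A spring returns it: about 2 N on the paddle starts it, about 10 N holds it level with the foot on the bush; let go, it springs up.
- foot: Round rubber-faced foot, 20 mm diameter, under the lever 100 mm from its pivot, on a sprung pin giving up to 20 mm along the lever's z (4 N preload, 1 N per mm). Origin: middle of its lower face. Raised, it clears the bush by over 30 mm; it meets the bush about 0.06 rad before level; at level it is pushed in about 6 mm.
- bar: Loose link bar of plain aluminium, 30 wide (x), 180 long (y), 16 thick, about 0.26 kg (varies). Lies flat on the bed plate, its +y end between the rails with 2 mm play each side, pulled back 50 to 100 mm from the stop. Origin: middle of its underside; +y towards the stop.
- bar_bush (a point): Middle of the top face of the brass bush (22 mm diameter, standing 8 mm out of the bar's top), 20 mm from the bar's +y end, 24 mm above the bar's underside.
- bar_tail (a point): Middle of the upper edge of the bar's other (-y) end, 16 mm above the bar's underside. The tail stays on the open bed outside the rails, where it can be gripped across its 30 mm width or pushed. At home it is at press y = -160.
- wrench: Bystander: steel wrench lying between robot and press; origin at its middle underside.
- screwdriver: Bystander: screwdriver with a red handle lying on the bench on the far side of the bed plate; origin at its middle underside.
- spare_bush: Bystander: loose brass bush, 26 mm diameter, 20 high, standing on the bench beside the stop end of the press; origin at the middle of its underside.
- spray_can: Bystander: upright spray can, 60 mm diameter, 190 high; origin at the middle of its underside.
- tape: Bystander: roll of black tape lying flat, 100 mm diameter, 25 high; origin at the middle of its underside.
- hammer: Bystander: hammer lying down; origin at its middle underside.
- jar: Bystander: jar, 60 mm diameter, 80 high; origin at the middle of its underside.
There are look-alikes about, which are no part of the job. What is meant by the bar is not black, blue or pink, and is the larger of those in its own colour.

How it is judged:
On the way, in this order (a step that is already met when the one before it is completed fails the run):
1. the bar is against the stop, its bush under the foot, with the lever still raised (horizontal distance between bar_bush and press_home below 0.005 m and z of bar_bush in the frame of press between 0.032 and 0.041 m and value of joint lever below 0.2 rad), for 0.2 s.
2. the lever is held level with the foot on the bush (horizontal distance between bar_bush and press_home below 0.005 m and z of bar_bush in the frame of press between 0.032 and 0.041 m and value of joint lever between 0.38 and 0.52 rad and contact force between foot and bar above 4 N), for 0.3 s.
At the end, for the whole second after the job is handed in: Through the last second the robot is still pressing the lever (more than 3 N), steady, within 0.07 rad (4 degrees) of level (joint 0.38 to 0.52), the foot presses the bush with more than 4 N, and the bar lies in its guides with its bush within 5 mm of the clamping point (all of step 2 and contact force between any of the fingers, the arm and press above 3 N and velocity of joint lever between -0.1 and 0.1 rad/s); the arm keeps its last pose, push and grip.
It fails at once if the bar is lifted out of its guides (more than 15 mm) (z of bar_bush in the frame of press above 0.051 m or z of bar_tail in the frame of press above 0.043 m).
It fails at once if a bystander is moved by more than 40 mm (distance of any of wrench, screwdriver, spare_bush, spray_can, tape, hammer, jar from where it was at the start of the episode above 0.04 m).
It also fails if it takes over 51 s, if anything falls off the work surface, if the arm or the gripper's body presses on something with over 40 N, if the wrist force passes 120 N, or if a joint passes its speed limit or range.

## Working session

There is one attempt and no reset: what is moved stays moved. The work goes in short steps, Python scripts to look and compute and a tool call to move; the robot and the scene stay as the last step left them, time stands still between calls to the robot, and variables do not carry over. Pictures are saved under pics/ and viewed, at most 10 in all, crops included, and the job is handed in when it is done.

Besides the shell and the picture viewer there is one more tool, called after ">>>" as name(argument=value, ...), one argument or row to a line, values as JSON. arm_command: Moves the arm, as the interface text tells. Shifts and turns lie within -1 to 1; 1 stands for 30 cm of shift or pi/2 rad of turn. Its arguments: {"type":"object","properties":{"rows":{"type":"array"}},"required":["rows"]}

```bash
mkdir -p pics
python3 - <<'E'
from plant import monitor, vision
import cv2,numpy as np,pickle
for n in("side","top"):
    f=vision.grab_frame(n); pickle.dump(f,open(f"pics/{n}0.pkl","wb"))
    cv2.imwrite(f"pics/{n}0.png",cv2.cvtColor(f["color"],cv2.COLOR_RGB2BGR))
    print(n,f["mtx"].round(1).tolist(),f["R"].round(3).tolist(),f["t"].round(3).tolist())
print(monitor.state())
E
```

```text
side [[348.9, 0.0, 255.5], [0.0, 348.9, 190.5], [0.0, 0.0, 1.0]] [[-0.98, -0.198, 0.013], [-0.123, 0.559, -0.82], [0.155, -0.805, -0.572]] [0.569, 0.197, 0.955]
top [[451.7, 0.0, 268.5], [0.0, 451.7, 188.3], [0.0, 0.0, 1.0]] [[-0.011, -1.0, -0.007], [-0.988, 0.011, -0.156], [0.156, 0.005, -0.988]] [-0.001, 0.6, 1.469]
{'time': 0.1, 'joint_pos': array([-1.26999036e+00,  5.33139413e-02,  1.61415528e+00,  1.41991078e-05,
        1.47599236e+00, -1.19005447e-01]), 'joint_vel': array([ 0.00110426,  0.00031332, -0.00349295, -0.00051831, -0.00077145,
        0.00127594]), 'joint_efforts': array([ 4.55633244e-04, -3.94904673e+01, -3.71362281e+01, -1.61089688e-04,
        3.90100060e-03, -1.00852574e-05]), 'tool_pos': array([ 0.25457634, -0.57018919,  0.23017247]), 'tool_rot': array([-9.31249946e-04,  9.78050282e-01,  2.08366920e-01, -7.77884459e-05]), 'contact_force': array([ 0.63541454,  0.52634184, -0.38722834]), 'ft_torque': array([ 0.06616183, -0.00907409,  0.05136417]), 'grasp_force': 0.0, 'gripper_width': 0.9996519108713182}
```

View pics/top0.png

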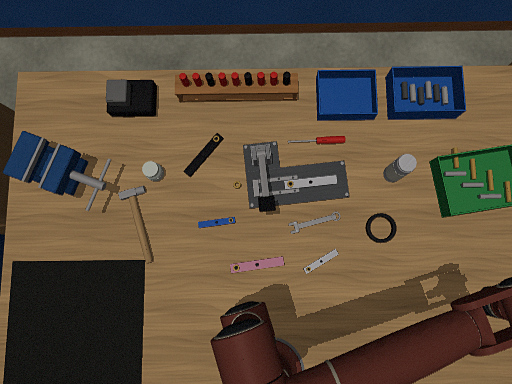

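View pics/side0.png

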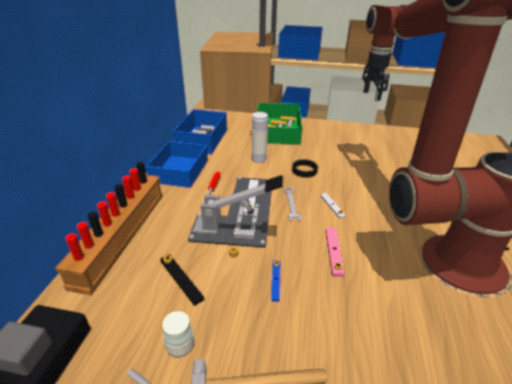

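Top view: candidates are the silver bar on the bed plate (312,183), the small silver bar (320,261), pink (257,264), blue (216,222) and black (203,155). The one meant is the larger silver bar on the bed. Lever paddle is at about (267,203) and the column at (262,150). I'll check this in a close crop.

```bash
cat > h.py <<'E'
import numpy as np,pickle,cv2
def ray(f,u,v,z):
    d=f["R"].T@(np.linalg.inv(f["mtx"])@[u,v,1.]); c=-f["R"].T@f["t"]
    return c+d*(z-c[2])/d[2]
def pts(f):
    v,u=np.mgrid[:384,:512]; Z=f["z_map"]
    P=np.stack([(u-f["mtx"][0,2])/f["mtx"][0,0]*Z,(v-f["mtx"][1,2])/f["mtx"][1,1]*Z,Z],-1)
    return (P-f["t"])@f["R"]
E
python3 - <<'E'
from h import *
f=pickle.load(open("pics/top0.pkl","rb"))
c=cv2.cvtColor(f["color"],cv2.COLOR_RGB2BGR)[130:220,235:360]
cv2.imwrite("pics/crop0.png",cv2.resize(c,None,fx=6,fy=6,interpolation=cv2.INTER_CUBIC))
P=pts(f); hsv=cv2.cvtColor(f["color"],cv2.COLOR_RGB2HSV)
# bed plate: height map 
z=P[...,2]; 
np.set_printoptions(linewidth=250)
print("height mm\n",(z[132:214:4,240:356:4]*1000).round().astype(int))
E
```

```text
height mm
 [[   1    1   -6   -1   -6    0    3   -5    2    1   -1    6   -1   -3   -7   -2    5    2   -2   -4    1   -2    4    0   -1    1    0   -3    1]
 [   3   -1    3    3   -3    1   -6   -3    7    5    0    0   -5   -3   -7   -2   -6   -4    5   -7    4   -1   16   15   27   18   14   -2   -1]
 [   3    1   -3   -2    1   -2    1    4    0   -1    0    7   -1   -7   -2   19   14   16   19   15   23   28   21   28   25   28   22    8   -2]
 [  -1    1   10   20    8   10   13   23    7   16   -1    6   10    0   -1   -1   -6   -1  -10   -2    4    2    2   -2   -5    0   -2   -2    1]
 [  -2   14   18  113   21   91   21  108   13   14   -3   -2   -5   -2    0    2   -1    1    3    1   -2   -7    0    6    2   -4   -2    2    0]
 [   0   17   13  108  106  107  105  111   14   16    0    5    3    1   -1    1    0    8   -1   -3   -4    2   -1    0    0    7   -2    8    2]
 [   1   17    9   98  109  104  107  114   15   10    0    4   -5    0   -1   -2   -1   -3   -2   -1   -5    2    4    5    4   -2    1   -2   -1]
 [   1   11   16   25  108  113  105   90   13   15  
[... 1319 characters left out ...]
7  181   14   14   15   16   12   14   13   13   11   10   13   13   14   18   16   14   10   12   12    7]
 [  -1    3   -3   18   13  182  186  186  181   10    6   12    9   17   15 1545   10   13   10   19 1545    5    4    1    2    0    6   -4   -5]
 [   2   -4   -3   14   13  188  188  185  193   13   14   14    2    3    3    3    0    2    8    3    0   -3   -1    5    4    0    6   -7    1]
 [  -4   -2    0    1    1  197  198  200  204   -4    3   -2    0    4   -6   -1   -5   -3    1    2 1545    1    0   -3   -2    2    5    6   -2]
 [   1   -3   -3   -6    0   -6   -2   -1    4    4    2   -1    2    5    1    3    0    4    3    2    7    0    0    8    6    1    4   -2    3]]
```

View pics/crop0.png

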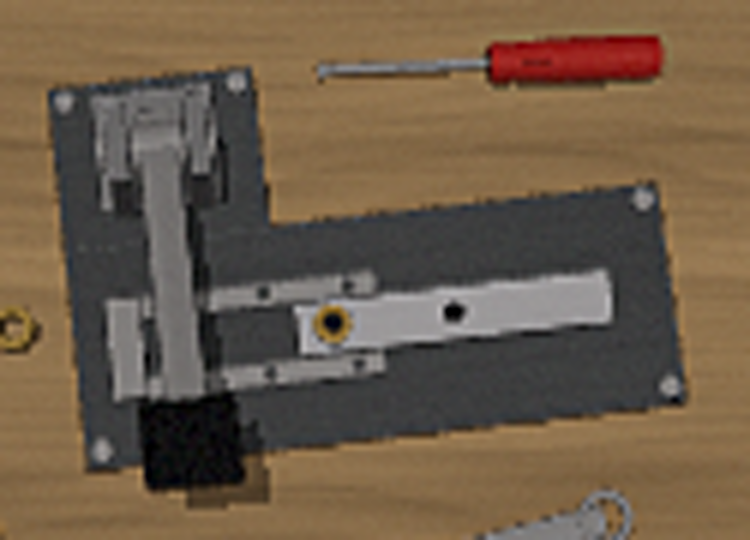

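The crop shows the meant bar: silver with a brass bush (crop 333,323), between the rails, tail at (611,297). The paddle is at (192,443) and the stop at (127,350). Next I fit the press pose from the bed corners.

```bash
cat >> h.py <<'E'
def rigid(A,B):
    a,b=A.mean(0),B.mean(0); U,_,V=np.linalg.svd((A-a).T@(B-b)); R=(U@V).T
    return R,b-R@a
E
python3 - <<'E'
from h import *
f=pickle.load(open("pics/top0.pkl","rb"))
g=lambda x,y,z: ray(f,(x+.5)/6-.5+235,(y+.5)/6-.5+130,z)
px=[(87,470),(688,403),(657,183),(50,90),(250,68),(270,225)]
A=np.array([(-65,60),(-65,-285),(65,-285),(160,60),(160,-60),(65,-60)])/1000
B=np.array([g(*p,.012)[:2] for p in px])
R,t=rigid(A,B); print("psi",np.degrees(np.arctan2(R[1,0],R[0,0])),"origin",t,"res mm",((A@R.T+t-B)*1e3).round(1).tolist())
inv=lambda p:(R.T@(p[:2]-t)*1e3).round(1)
print("bush",inv(g(333,323,.036)),"tail",inv(g(611,297,.028)),"stop mid",inv(g(145,348,.030)),"paddle",inv(g(192,443,.188)), "corners tail",inv(g(608,272,.028)),inv(g(613,322,.028)))
for n,p in dict(home=(0,0),tail=(0,-.230),tailhome=(0,-.160),pad_level=(-.1,0)).items(): print(n,R@p+t)
np.savez("press.npz",R=R,t=t)
E
```

```text
psi 5.764250686526743 origin [0.60867517 0.00634875] res mm [[-0.8, -0.0], [-0.7, -0.4], [0.3, -0.3], [0.6, 1.9], [0.9, -1.0], [-0.3, -0.2]]
bush [  0.4 -87.6] tail [  -1.1 -246.7] stop mid [-0.9 19.4] paddle [-77.3  -0.6] corners tail [  13.4 -246.9] [ -15.5 -245.9]
home [0.60867517 0.00634875]
tail [ 0.63177534 -0.22248827]
tailhome [ 0.62474485 -0.15284222]
pad_level [ 0.50918081 -0.0036948 ]
```

>>> arm_command(
  rows=[
    [0,[0.7,0.6,0],[0,0,0.797]],
    [0,[0.7,0.6,0],[0,0,0.797]],
    [0,[0.7,0.6,0],[0,0,0.797]],
    [0,[0.7,0.6,0],[0,0,0.797]],
    [0,[0.7,0.6,0],[0,0,0.797]],
    [0,[0.7,0.6,0],[0,0,0.797]],
    [0,[0.7,0.6,0],[0,0,0.797]],
    [0,[0.7,0.6,0],[0,0,0.797]],
    [0,[0.7,0.6,0],[0,0,0.797]],
    [0,[0.7,0.6,0],[0,0,0.797]],
    [0,[0.7,0.6,0],[0,0,0.797]],
    [0,[0.7,0.6,0],[0,0,0.797]],
  ],
)

```text
time: 1.1
tool_pos: [0.4646, -0.3905, 0.2308]
tool_rot: [-0.0, 0.672, 0.741, 0.0]
contact_force: [0.6, -0.1, 0.2]
gripper_width: 0.004
grasp_force: 0.0
```

```bash
cat >> h.py <<'E'
def rep():
    from plant import monitor
    s=monitor.state(); d=np.load("press.npz"); p=s["tool_pos"]; w,x,y,z=s["tool_rot"]
    print("t",s["time"],"tcp",p.round(4),"press mm",(d["R"].T@(p[:2]-d["t"])*1e3).round(1),"xaxis deg",np.degrees(np.arctan2(2*(x*y+w*z),1-2*(y*y+z*z))).round(1),"F",s["contact_force"].round(1),"w",round(s["gripper_width"],3),"q",s["joint_pos"].round(2))
E
python3 - <<'E'
from h import *
rep(); f=pickle.load(open("pics/top0.pkl","rb"))
print("can",ray(f,404,161,.19),ray(f,389,178,0),"screwdriver handle",ray(f,331,140,.02))
E
```

```text
t 1.1 tcp [ 0.4646 -0.3905  0.2308] press mm [-183.2 -380.4] xaxis deg 95.6 F [ 0.6 -0.1  0.2] w 0.004 q [-0.82  0.01  1.66  0.    1.48 -0.92]
can [ 0.6574301 -0.4236919  0.19     ] [ 0.63897174 -0.42566491  0.        ] screwdriver handle [ 0.77177123 -0.22629547  0.02      ]
```

>>> arm_command(
  rows=[
    [0,[0.575,0.384,0],[0,0,0]],
    [0,[0.575,0.384,0],[0,0,0]],
    [0,[0.575,0.384,0],[0,0,0]],
    [0,[0.575,0.384,0],[0,0,0]],
    [0,[0.575,0.384,0],[0,0,0]],
    [0,[0.575,0.384,0],[0,0,0]],
    [0,[0.575,0.384,-0.13],[0,0,0]],
    [0,[0.575,0.384,-0.26],[0,0,0]],
    [0,[0.575,0.384,-0.4],[0,0,0]],
    [0,[0.575,0.384,-0.5],[0,0,0]],
    [0,[0.575,0.384,-0.6],[0,0,0]],
    [0,[0.575,0.384,-0.6],[0,0,0]],
  ],
)

```text
time: 2.1
tool_pos: [0.6318, -0.2731, 0.0423]
tool_rot: [-0.007, 0.672, 0.741, -0.002]
contact_force: [-2.0, 1.5, -1.8]
gripper_width: 0.001
grasp_force: 0.0
```

Run:
```python
from h import *
from plant import vision
rep()
f=vision.grab_frame("side"); cv2.imwrite("pics/side1.png",cv2.resize(cv2.cvtColor(f["color"],cv2.COLOR_RGB2BGR)[100:260,170:330],None,fx=3.7,fy=3.7,interpolation=cv2.INTER_CUBIC))
```

```text
t 2.1 tcp [ 0.6318 -0.2731  0.0423] press mm [  -5.1 -280.3] xaxis deg 95.6 F [-2.   1.5 -1.8] w 0.001 q [-0.52  0.37  1.57 -0.    1.21 -0.61]
```

View pics/side1.png

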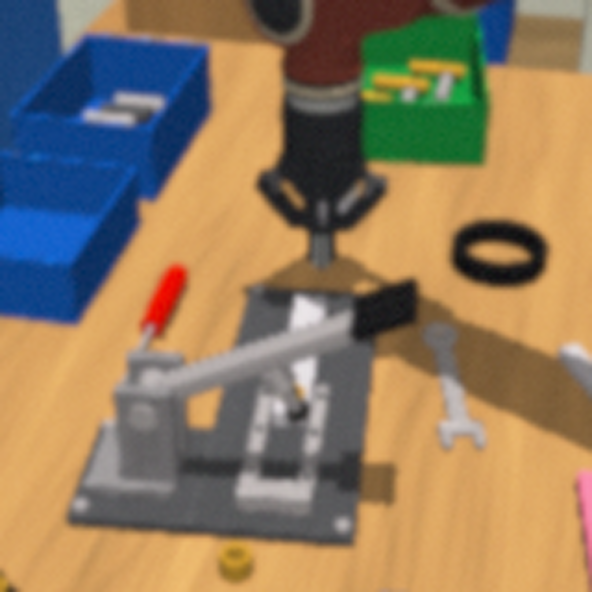

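Side crop: gripper closed above the tail end (320,260), lined up with the bar. The lever is raised and the way is clear.

>>> arm_command(
  rows=[
    [0,[0,0,-0.05],[0,0,0]],
    [0,[0,0,-0.105],[0,0,0]],
    [0,[0,0,-0.105],[0,0,0]],
    [0,[0,0,-0.105],[0,0,0]],
    [0,[0,0,-0.105],[0,0,0]],
    [0,[0,0,-0.105],[0,0,0]],
  ],
)

```text
time: 2.65
tool_pos: [0.6381, -0.276, 0.0213]
tool_rot: [0.001, 0.671, 0.742, 0.0]
contact_force: [0.3, -0.7, -0.8]
gripper_width: 0.001
grasp_force: 0.0
```

```bash
python3 -c "from h import *;rep()"
```

```text
t 2.65 tcp [ 0.6381 -0.276   0.0213] press mm [   0.9 -283.9] xaxis deg 95.8 F [ 0.3 -0.7 -0.8] w 0.001 q [-0.52  0.41  1.57  0.    1.16 -0.62]
```

>>> arm_command(
  rows=[
    [0,[-0.003,0.03,-0.005],[0,0,0]],
    [0,[-0.006,0.06,-0.005],[0,0,0]],
    [0,[-0.008,0.08,-0.005],[0,0,0]],
    [0,[-0.011,0.105,-0.005],[0,0,0]],
    [0,[-0.013,0.13,-0.005],[0,0,0]],
    [0,[-0.016,0.155,-0.005],[0,0,0]],
    [0,[-0.018,0.18,-0.005],[0,0,0]],
    [0,[-0.021,0.205,-0.005],[0,0,0]],
    [0,[-0.023,0.23,-0.005],[0,0,0]],
    [0,[-0.025,0.25,-0.005],[0,0,0]],
    [0,[-0.027,0.27,-0.005],[0,0,0]],
    [0,[-0.0285,0.282,-0.005],[0,0,0]],
  ],
)

```text
time: 3.65
tool_pos: [0.6288, -0.1902, 0.0185]
tool_rot: [0.0, 0.67, 0.742, 0.0]
contact_force: [0.4, -1.4, 0.4]
gripper_width: 0.002
grasp_force: 1.0
```

>>> arm_command(
  rows=[
    [0,[0,0,0],[0,0,0]],
    [0,[0,0,0],[0,0,0]],
  ],
)

```text
time: 3.82
tool_pos: [0.6285, -0.1903, 0.0181]
tool_rot: [-0.001, 0.67, 0.742, 0.0]
contact_force: [-0.4, 0.3, -0.3]
gripper_width: -0.002
grasp_force: 0.0
```

```bash
cat >> h.py <<'E'
def look(name,x0=225,y0=125,w=125,h=100):
    from plant import vision
    f=vision.grab_frame("top"); c=cv2.cvtColor(f["color"],cv2.COLOR_RGB2BGR)[y0:y0+h,x0:x0+w]
    cv2.imwrite(name,cv2.resize(c,None,fx=6,fy=6,interpolation=cv2.INTER_CUBIC)); return f
E
python3 -c "from h import *;rep();look('pics/top2.png')"
```

```text
t 3.8167 tcp [ 0.6285 -0.1903  0.0181] press mm [-1.000e-01 -1.976e+02] xaxis deg 95.8 F [-0.4  0.3 -0.3] w -0.002 q [-0.41  0.33  1.67  0.    1.14 -0.51]
```

View pics/top2.png

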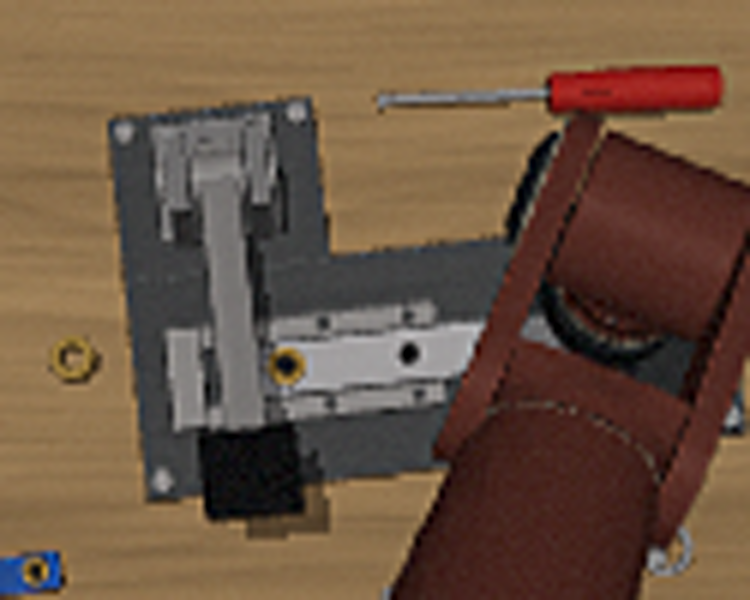

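The bar slid cleanly: bush now at crop (288,365), between the rails.

Run:
```python
from h import *
f=pickle.load(open("pics/top0.pkl","rb")); d=np.load("press.npz")
for p in [(288,365),(205,378)]:
  q=ray(f,(p[0]+.5)/6-.5+225,(p[1]+.5)/6-.5+125,.036); print(d["R"].T@(q[:2]-d["t"])*1e3)
```

```text
[  0.230097  -27.9969498]
[-1.90670625 19.33317919]
```

>>> arm_command(
  rows=[
    [0,[-0.002,0.02,0],[0,0,0]],
    [0,[-0.004,0.04,0],[0,0,0]],
    [0,[-0.006,0.06,0],[0,0,0]],
    [0,[-0.0075,0.075,0],[0,0,0]],
    [0,[-0.008,0.083,0],[0,0,0]],
    [0,[-0.0087,0.086,0],[0,0,0]],
    [0,[-0.0087,0.086,0],[0,0,0]],
  ],
)

```text
time: 4.45
tool_pos: [0.6259, -0.1645, 0.0182]
tool_rot: [-0.0, 0.67, 0.742, 0.0]
contact_force: [-0.2, 0.1, 0.1]
gripper_width: 0.001
grasp_force: 0.0
```

>>> arm_command(
  rows=[
    [0,[-0.0002,0.0025,0],[0,0,0]],
    [0,[-0.0004,0.005,0],[0,0,0]],
    [0,[-0.0006,0.006,0],[0,0,0]],
    [0,[-0.0006,0.006,0],[0,0,0]],
  ],
)

```text
time: 4.78
tool_pos: [0.6259, -0.1635, 0.0183]
tool_rot: [0.0, 0.671, 0.742, -0.0]
contact_force: [0.4, -1.5, -0.9]
gripper_width: 0.003
grasp_force: 0.5
```

>>> arm_command(
  rows=[
    [0,[-0.0002,0.0015,0],[0,0,0]],
    [0,[-0.0003,0.003,0],[0,0,0]],
    [0,[-0.0003,0.003,0],[0,0,0]],
  ],
)

```text
time: 5.03
tool_pos: [0.6259, -0.163, 0.0184]
tool_rot: [0.0, 0.671, 0.742, -0.0]
contact_force: [0.9, -3.2, -1.0]
gripper_width: 0.002
grasp_force: 1.6
```

```bash
python3 -c "from h import *;rep()"
```

```text
t 5.0333 tcp [ 0.6259 -0.163   0.0184] press mm [ 1.000e-01 -1.702e+02] xaxis deg 95.8 F [ 0.9 -3.2 -1. ] w 0.002 q [-0.37  0.31  1.7  -0.    1.13 -0.47]
```

>>> arm_command(
  rows=[
    [0,[-0.0002,0.0015,0],[0,0,0]],
    [0,[-0.0003,0.003,0],[0,0,0]],
    [0,[-0.0003,0.003,0],[0,0,0]],
  ],
)

```text
time: 5.28
tool_pos: [0.626, -0.1628, 0.0186]
tool_rot: [0.001, 0.67, 0.742, -0.001]
contact_force: [0.6, -6.6, -1.6]
gripper_width: -0.001
grasp_force: 3.1
```

>>> arm_command(
  rows=[
    [0,[-0.0002,0.002,0],[0,0,0]],
    [0,[-0.0005,0.005,0],[0,0,0]],
    [0,[-0.0005,0.005,0],[0,0,0]],
  ],
)

```text
time: 5.53
tool_pos: [0.6263, -0.1628, 0.0191]
tool_rot: [0.003, 0.67, 0.742, -0.001]
contact_force: [0.3, -9.8, -2.2]
gripper_width: -0.002
grasp_force: 5.0
```

```bash
python3 -c "from h import *;rep();look('pics/top3.png')"
```

```text
t 5.5333 tcp [ 0.6263 -0.1628  0.0191] press mm [   0.6 -170. ] xaxis deg 95.8 F [ 0.3 -9.8 -2.2] w -0.002 q [-0.37  0.31  1.7  -0.    1.13 -0.47]
```

View pics/top3.png

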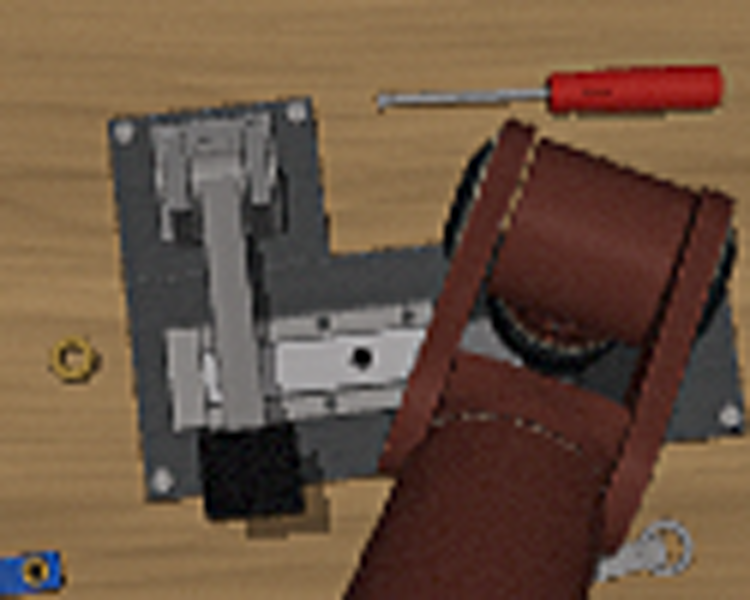

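The bar end sits against the stop at (205,378), and the push force rises without motion. Back off and go up.

>>> arm_command(
  rows=[
    [0,[0.003,-0.03,0],[0,0,0]],
    [0,[0.007,-0.07,0],[0,0,0]],
    [0,[0.01,-0.1,0],[0,0,0]],
    [0,[0.01,-0.1,0.06],[0,0,0]],
    [0,[0.01,-0.1,0.19],[0,0,0]],
    [0,[0.01,-0.1,0.32],[0,0,0]],
    [0,[0.01,-0.1,0.45],[0,0,0]],
    [0,[0.01,-0.1,0.58],[0,0,0]],
    [0,[0.01,-0.1,0.7],[0,0,0]],
    [0,[0.01,-0.1,0.76],[0,0,0]],
    [0,[0.01,-0.1,0.76],[0,0,0]],
    [0,[0.01,-0.1,0.76],[0,0,0]],
  ],
)

```text
time: 6.58
tool_pos: [0.6292, -0.1906, 0.2479]
tool_rot: [0.001, 0.671, 0.742, 0.001]
contact_force: [-0.0, -0.3, -0.2]
gripper_width: -0.002
grasp_force: 0.0
```

Run:
```python
from h import *
from plant import monitor
rep(); d=np.load("press.npz"); p=monitor.state()["tool_pos"]
for q in [(-.075,0,.215)]:
  print(((np.r_[d["R"]@q[:2]+d["t"],q[2]]-p)/.3).round(4))
```

```text
t 6.5833 tcp [ 0.6292 -0.1906  0.2479] press mm [   0.6 -198. ] xaxis deg 95.8 F [-0.  -0.3 -0.2] w -0.002 q [-0.41  0.12  1.52  0.    1.5  -0.51]
[-0.3172  0.6312 -0.1097]
```

>>> arm_command(
  rows=[
    [0,[-0.317,0.631,0],[0,0,0]],
    [0,[-0.317,0.631,0],[0,0,0]],
    [0,[-0.317,0.631,0],[0,0,0]],
    [0,[-0.317,0.631,0],[0,0,0]],
    [0,[-0.317,0.631,0],[0,0,0]],
    [0,[-0.317,0.631,0],[0,0,0]],
    [0,[-0.317,0.631,0],[0,0,0]],
    [0,[-0.317,0.631,0],[0,0,0]],
    [0,[-0.317,0.631,-0.06],[0,0,0]],
    [0,[-0.317,0.631,-0.11],[0,0,0]],
    [0,[-0.317,0.631,-0.11],[0,0,0]],
    [0,[-0.317,0.631,-0.11],[0,0,0]],
  ],
)

```text
time: 7.58
tool_pos: [0.533, -0.0018, 0.2115]
tool_rot: [-0.002, 0.671, 0.741, -0.001]
contact_force: [-0.7, 0.5, 1.0]
gripper_width: 0.005
grasp_force: 0.0
```

Run:
```python
from h import *
from plant import monitor,vision
rep(); d=np.load("press.npz"); p=monitor.state()["tool_pos"]
for th in [0,.1,.2,.3,.35,.4,.45]:
  a=.45-th; q=np.array([.1-.2*np.cos(a)+.012*np.sin(a),0,.09+.2*np.sin(a)+.012*np.cos(a)])
  print(th,((np.r_[d["R"]@q[:2]+d["t"],q[2]]-p)/.3).round(4))
f=vision.grab_frame("side"); cv2.imwrite("pics/side2.png",cv2.resize(cv2.cvtColor(f["color"],cv2.COLOR_RGB2BGR)[120:260,170:310],None,fx=4,fy=4,interpolation=cv2.INTER_CUBIC))
```

```text
t 7.5833 tcp [ 0.533  -0.0018  0.2115] press mm [-76.1  -0.5] xaxis deg 95.7 F [-0.7  0.5  1. ] w 0.005 q [-0.14 -0.15  1.84 -0.    1.45 -0.24]
0 [ 0.004   0.0021 -0.0789]
0.1 [-0.0255 -0.0009 -0.1387]
0.2 [-0.0489 -0.0032 -0.2012]
0.3 [-0.066  -0.005  -0.2657]
0.35 [-0.0721 -0.0056 -0.2986]
0.4 [-0.0765 -0.006  -0.3317]
0.45 [-0.0793 -0.0063 -0.3649]
```

View pics/side2.png

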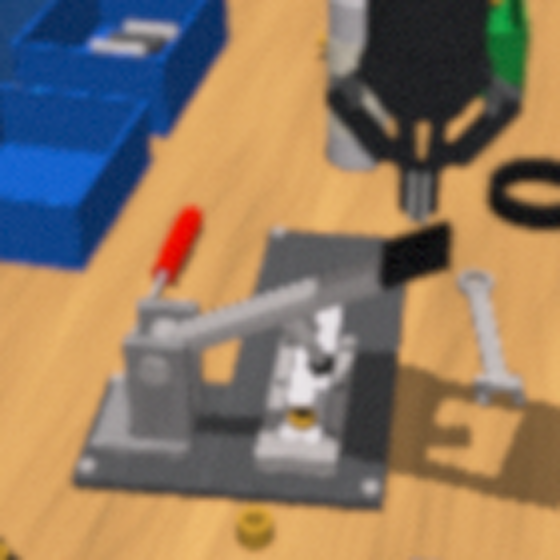

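Side crop: fingertips (420,215) just above the paddle (415,250); bush (302,418) beside the stop, under the foot. Push down along the arc.

>>> arm_command(
  rows=[
    [0,[0.004,0.002,-0.03],[0,0,0]],
    [0,[0.004,0.002,-0.055],[0,0,0]],
    [0,[0.0,0.002,-0.08],[0,0,0]],
    [0,[-0.01,0.0,-0.105],[0,0,0]],
    [0,[-0.02,0.0,-0.13],[0,0,0]],
    [0,[-0.03,-0.001,-0.155],[0,0,0]],
    [0,[-0.04,-0.002,-0.18],[0,0,0]],
    [0,[-0.049,-0.003,-0.2],[0,0,0]],
    [0,[-0.056,-0.004,-0.225],[0,0,0]],
    [0,[-0.062,-0.005,-0.25],[0,0,0]],
    [0,[-0.066,-0.005,-0.265],[0,0,0]],
    [0,[-0.066,-0.005,-0.265],[0,0,0]],
  ],
)

```text
time: 8.63
tool_pos: [0.5134, -0.0022, 0.1328]
tool_rot: [-0.0, 0.671, 0.742, -0.0]
contact_force: [1.5, -0.8, 4.5]
gripper_width: 0.004
grasp_force: 2.0
```

```bash
python3 -c "from h import *;rep();look('pics/top4.png')"
```

```text
t 8.6333 tcp [ 0.5134 -0.0022  0.1328] press mm [-95.7   1.1] xaxis deg 95.8 F [ 1.5 -0.8  4.5] w 0.004 q [-0.15 -0.13  1.96  0.    1.31 -0.25]
```

>>> arm_command(
  rows=[
    [0,[-0.003,0,-0.015],[0,0,0]],
    [0,[-0.006,-0.001,-0.03],[0,0,0]],
    [0,[-0.008,-0.001,-0.045],[0,0,0]],
    [0,[-0.01,-0.001,-0.06],[0,0,0]],
    [0,[-0.012,-0.002,-0.075],[0,0,0]],
    [0,[-0.013,-0.002,-0.09],[0,0,0]],
    [0,[-0.014,-0.002,-0.098],[0,0,0]],
    [0,[-0.014,-0.002,-0.098],[0,0,0]],
    [0,[-0.014,-0.002,-0.098],[0,0,0]],
  ],
)

```text
time: 9.43
tool_pos: [0.5097, -0.0026, 0.1055]
tool_rot: [-0.0, 0.67, 0.742, 0.0]
contact_force: [-2.7, 0.2, 10.3]
gripper_width: -0.002
grasp_force: 5.2
```

```bash
python3 -c "from h import *;rep()"
```

```text
t 9.4333 tcp [ 0.5097 -0.0026  0.1055] press mm [-99.4   1. ] xaxis deg 95.8 F [-2.7  0.2 10.3] w -0.002 q [-0.15 -0.11  1.99  0.    1.26 -0.25]
```

>>> arm_command(
  rows=[
    [0,[0,0,-0.006],[0,0,0]],
    [0,[0,0,-0.012],[0,0,0]],
    [0,[0,0,-0.012],[0,0,0]],
    [0,[0,0,-0.012],[0,0,0]],
    [0,[0,0,-0.012],[0,0,0]],
    [0,[0,0,-0.012],[0,0,0]],
    [0,[0,0,-0.012],[0,0,0]],
    [0,[0,0,-0.012],[0,0,0]],
  ],
)

```text
time: 10.1
tool_pos: [0.5095, -0.0026, 0.102]
tool_rot: [-0.0, 0.67, 0.742, -0.0]
contact_force: [-2.3, 0.3, 11.3]
gripper_width: -0.002
grasp_force: 5.7
```

Run:
```python
from h import *
from plant import vision
rep()
f=vision.grab_frame("side"); cv2.imwrite("pics/side3.png",cv2.resize(cv2.cvtColor(f["color"],cv2.COLOR_RGB2BGR)[140:260,180:300],None,fx=4.9,fy=4.9,interpolation=cv2.INTER_CUBIC))
```

```text
t 10.1 tcp [ 0.5095 -0.0026  0.102 ] press mm [-99.6   1. ] xaxis deg 95.8 F [-2.3  0.3 11.3] w -0.002 q [-0.15 -0.11  1.99  0.    1.26 -0.25]
```

View pics/side3.png

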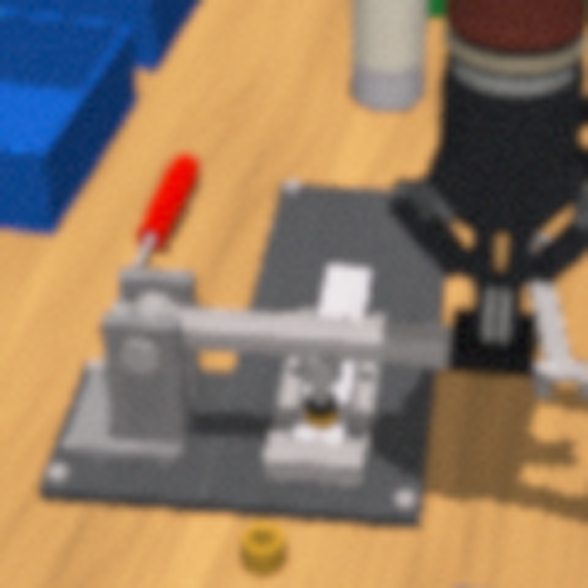

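Side crop: lever level, foot on the brass bush (320,410), fingers pressing the paddle (495,340) with 11 N, steady. Handing in.

```bash
python3 -c "
from plant import manip
print(manip.job_done())"
```

```text
the job is handed in; nothing more can be done
None
```

I slid the bar against the end stop, pressed the lever level so the foot clamps the bush, and handed the job in at about 10 s with the arm still pressing the paddle at about 11 N; the hand-in call gave no verdict.

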